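Fetch the plug gauge from its cabinet and lay it in the soak block

TASK

Swing the gauge cabinet's door wide open by its handle, at least square to the cabinet, and leave it standing open. Draw out the plug gauge, of which only the collar end can be reached under the roof, and lay it down in front of the cabinet to change grip from collar to handle. Then lower it gently into the steel soak block, fully down in the trough with its metal head at the closed end, let go, and leave the two loose setting rings where they are.

Things in the scene. Friction and masses are not known exactly. Their poses are not given: they have to be found in the camera images.
- cabinet: Grey sheet-steel gauge cabinet, fixed, 210 wide, 250 deep, 120 high. Rear body with roof 115 deep; the box-shaped door is 135 deep and takes the front part of roof and sides along, so the open cabinet's floor is free from above for x < 0. Origin on the bench, mid-width, below the front edge of the fixed roof; x into the cabinet, y to its left (hinge side), z up. Floor plate 4 thick, x -127 to 115.
- cabinet_door (a joint): Door hinge, upright axis at cabinet_hinge. 0 = shut; grows as it swings out toward the robot and to its left (clockwise from above); 1.57 = square to the cabinet; stop at 1.95. May start a few degrees ajar. No latch; light friction (0.12 N m plus slight damping): it stays where it is left. Door 0.9 kg.
- cabinet_hinge (a point): Hinge axis of the door at bench height, (0, 105, 0) mm in the cabinet frame; axes of the cabinet. Inside, two lanes run along x at y = +42 and -42 mm; under the roof (x 6 to 106 mm) wooden strips 12 mm high, 50 mm apart, flank each lane.
- door_handle (a point): Steel bow handle (10 mm round bar) on the door front near its free edge: an upright bar 35 mm off the panel, 30 to 100 mm above the bench, with a level leg back to the panel at each end. Point on the upright bar, 90 mm up; shut: cabinet (-170, -80, 90). Grip from above, fingers closing along the panel. Axes turn with the door: x toward the panel, y along it to the hinge. Door top at 120 mm.
- gauge: Air plug gauge, 0.62 kg. Along its z: metal head dia 46, z 0 to 34 mm; black handle dia 30 to 134; black collar dia 46 to 168; bent hose tail to 204. Its centre line is at x 0, y 8 mm. Starts lying in one of the lanes, 27 mm up, z pointing out to the door; head inside (end face at cabinet x 80), collar in front of the roof, handle middle at the roof's edge. Lies 23 mm high on the bench; can roll.
- gauge_head (a point): Centre of the gauge's head end face, on its centre line (axes as gauge).
- gauge_handle (a point): Middle of the gauge's handle, on the centre line, 84 mm from the head's end face (axes as gauge: z along the gauge toward the tail).
- gauge_collar (a point): Middle of the gauge's black collar (dia 46, 34 mm long), on the centre line, 151 mm from the head's end face (axes as gauge).
- soak_block: Fixed steel block 186 x 90 x 45 mm with a trough along x; origin on the underside below the seat, +x to the closed end. Trough 51 wide, floor 15 up; end wall x 90 to 100, open at x -86 for the tail. For x -24 to 24 both side walls are cut down to 10 mm for the fingers. A ridge 26 wide, 21.5 high, x -46 to 46, fits between the seated gauge's head and collar, 4 mm play each end.
- soak_seat (a point): Where gauge_handle lies when the gauge is seated: middle of the trough, 38 mm above the bench. Axes of the block; a seated gauge's z axis points to the block's -x.
- small_ring: Black setting ring, dia 47 x 13 mm, origin at the centre of its underside; lies under the cabinet roof in the other lane. Leave it alone.
- bench_ring: Black setting ring, dia 67 x 20 mm, origin at the centre of its underside; lies on the bench near the robot. Leave it alone.

How it is judged:
By the outcome, as a careful person would: the job done as asked, in the order asked, and still so for the second after the job is handed in, with the robot touching nothing.
It also fails if it takes over 64 s, if anything falls off the work surface, if the arm or the gripper's body presses on something with over 40 N, if the wrist force passes 120 N, or if a joint passes its speed limit or range.

ROBOT

A 6-joint arm with a two-finger parallel gripper is mounted at the origin on a cart in front of the work surface, level with it; the furniture and walls round the work are solid. World frame = base frame: x ahead of the robot, y to its left, z up, the work surface at z = 0. Lengths are in m, angles in degrees, forces in N, time in s.
With the tool pointing down it reaches from about 0.4 to 0.825 m from the base axis. Payload 7 kg.
Tool frame: the origin (TCP) lies at the very end of the fingers, on their centre line; the grasp point (between the pads) lies 19 mm behind it; z points along the fingers, y is the line along which they close (so a half turn about z gives the same grasp; the last joint's range is limited). The gripper opens to 88 mm and grips with 3 to 60 N. Pads are 19 mm wide; open, the fingers measure 130 mm over their backs; the gripper's body (78 mm by 193 mm) begins 47 mm behind the grasp point.
Start: joints at [87.324, 20.546, 0.682, 0, -70.136, -16.507], TCP at [0.222, 0.637, 0.227] pointing down, gripper open.
Joint ranges: [-176.03, 176.03], [-82.01, 121.73], [-58.28, 71.71], [-173.87, 95.51], [-174.79, -0.11], [-173.66, 173.66]. Speed limits (degrees/s): [136.94, 136.94, 172.46, 180, 180, 180].

INTERFACE

Orientations are given as [roll, pitch, yaw] about the fixed x, y, z axes, in that order (R = Rz(yaw) Ry(pitch) Rx(roll)).
In Python, from plant import get_state, imaging, r, finder gives the robot as it stands.
- The arm moves only by the shell command python3 -m handwheel 'ROWS' [FORCE]. ROWS is JSON, a list of rows, each a list of 5 numbers: the closure, from 0 (fully open) to 1 (shut), then the shift along the world's x, y, z in cm, then the turn about the world's z in degrees. A call has 1 to 8 rows; each row is the pose to reach, as a shift and turn from the pose commanded when the call began; what a row does not reach only later rows make up. A row lasts 1/8 s, in which the tool goes at most 62.5 mm and 10.7 degrees, less where a joint would pass 70% of its speed; a pose out of reach is approached as far as the arm can. A call with a gripper value outside its range is refused whole. The fingers move at their own pace and stop on an object; FORCE is the grip in N (left out, the last holds). Time passes only in rows, so rows that repeat a pose let the fingers close. It gives the time, the measured TCP pose, the force, the opening and the grip force at its end, in the units of the state.
- get_state(): the state, without advancing time (a new reading comes with each control period).
- imaging.capture(name): name is "side" or "top"; returns (picture, depth): 480x640x3 uint8, red, green, blue; 480x640 float32, m along the optical axis (not along the pixel's ray), 0 where there is no reading.
- imaging.get_calibration(name): a dict with "fx", "fy", "cx", "cy" (pixels), "dist" ([k1, k2, p1, p2, k3] as OpenCV has them; the pictures are not rectified), "rvec" (rotation vector, rad) and "tvec" (3), from world to camera coordinates, as OpenCV has them. Camera axes: x right, y down, z forward; pixel columns grow to the right and rows downward; lengths in m; the calibration is good to about 2 mm. A picture is of the moment at which its call begins. get_calibration takes no time and is no camera call.
- r.close_job(): hands the job in; it is judged then, once.
Trained networks look in the newest picture that a camera, given by its name, has taken for a name from the list of things; names that differ only in an ending like _2 or _b are one class to them, and where a whole thing is asked for, a point or a joint stands for the part that bears it (a point fixed in the world has none). Each returns a list of dicts, best first, with "p" (0 to 1); they miss things now and then, are a little off and sometimes report something else, mostly with a low value. They report only what shows in the picture. A call takes as long as a camera call.
- finder.cut_out(camera, query): "region" (480x640 bool, what is visible of it) and "pixel" ([column, row] in pixels, amid what is visible of it).
The state is a dict: "time_s": time; "joints": joint angles; "qd": joint speeds; "joint_torque": joint torques, N m; "tcp_pos": TCP position; "eef_rot": TCP orientation; "contact_force": force on the tool from outside, world axes, zero at the start; "moment": the same for the moment, N m; "gripper_width": finger opening in m; "gripper_force": force on a finger pad.
Only numpy, scipy, OpenCV 4.12 (cv2) and the standard library are available. Lean on these libraries where they do the work, as an engineer would, in place of code of your own. Each camera call takes 0.05 s, during which the arm holds its last target. There are 200 camera calls.

## Working session

There is one attempt and no reset: what is moved stays moved. The work goes in short steps, Python scripts to look and compute and a shell command to move; the robot and the scene stay as the last step left them, time stands still between calls to the robot, and variables do not carry over. Pictures are saved under pics/ and viewed, at most 10 in all, crops included, and the job is handed in when it is done.

```bash
ls; mkdir -p pics; cat > h.py <<'E'
import numpy as np, cv2
from plant import get_state, imaging, r, finder
def cal(n):
    c=imaging.get_calibration(n); K=np.array([[c['fx'],0,c['cx']],[0,c['fy'],c['cy']],[0,0,1.]]); R=cv2.Rodrigues(np.array(c['rvec'],float))[0]
    return K,np.array(c['dist'],float),R,np.array(c['tvec'],float).reshape(3)
def cloud(n,depth,mask=None):
    K,d,R,t=cal(n)
    m=depth>0
    if mask is not None: m&=mask
    v,u=np.nonzero(m)
    p=cv2.undistortPoints(np.stack([u,v],1).astype(float).reshape(-1,1,2),K,d).reshape(-1,2)
    z=depth[v,u]; P=np.c_[p*z[:,None],z]
    return (P-t)@R, u, v
def proj(n,X):
    K,d,R,t=cal(n)
    return cv2.projectPoints(np.atleast_2d(np.array(X,float)),cv2.Rodrigues(R)[0],t,K,d)[0].reshape(-1,2)
E
python3 - <<'E'
from h import *
s=get_state(); print(s['time_s'],s['tcp_pos'],s['eef_rot'])
for n in ['top','side']:
    im,d=imaging.capture(n); cv2.imwrite(f'pics/{n}0.png',im[:,:,::-1]); np.savez(f'{n}0.npz',im=im,d=d)
    K,_,R,t=cal(n); print(n,-R.T@t)
    for q in ['cabinet','cabinet_door','door_handle','gauge','soak_block','small_ring','bench_ring']:
        for o in finder.cut_out(n,q)[:2]:
            P,u,v=cloud(n,d,o['region'])
            print(q,round(o['p'],2),np.round(o['pixel']),o['region'].sum(),np.round(np.median(P,0),3) if len(P) else '',np.round(np.percentile(P,[2,98],axis=0),3).tolist() if len(P) else '')
            np.save(f'm_{n}_{q}.npy',o['region']) if o is not None else 0
E
```

```text
pics
0.0 [0.2216464  0.63706248 0.22564372] [ 1.79907797e+02 -5.27281470e-03 -1.91901789e+01]
top [0.4254248  0.02555049 1.21943482]
cabinet 0.94 [262. 204.] 12478 [0.631 0.112 0.119] [[0.508, 0.004, 0.085], [0.761, 0.219, 0.123]]
cabinet 0.52 [404. 267.] 3502 [ 0.509 -0.199  0.019] [[0.42, -0.252, 0.006], [0.595, -0.141, 0.047]]
cabinet_door 0.7 [266. 233.] 7023 [0.576 0.101 0.119] [[0.504, 0.001, 0.062], [0.653, 0.203, 0.123]]
door_handle 0.78 [265. 232.] 7081 [0.576 0.101 0.119] [[0.504, 0.0, 0.053], [0.653, 0.203, 0.123]]
soak_block 0.15 [266. 233.] 7093 [0.576 0.1   0.119] [[0.504, 0.001, 0.052], [0.653, 0.203, 0.123]]
bench_ring 0.96 [339. 319.] 545 [ 0.405 -0.042  0.019] [[0.377, -0.072, -0.002], [0.436, -0.009, 0.024]]
side [0.28376821 0.54398471 0.85672552]
cabinet 0.91 [265. 272.] 16774 [0.62  0.146 0.12 ] [[0.502, 0.006, 0.016], [0.758, 0.235, 0.123]]
cabinet 0.24 [291. 281.] 9872 [0.568 0.134 0.12 ] [[0.5, 0.003, 0.018], [0.649, 0.217, 0.123]]
cabinet_door 0.88 [292. 284.] 9937 [0.567 0.134 0.12 ] [[0.5, 0.002, 0.017], [0.649, 0.217, 0.123]]
door_handle 0.91 [291. 282.] 10023 [0.567 0.134 0.12 ] [[0.5, 0.002, 0.015], [0.649, 0.217, 0.123]]
soak_block 0.58 [385. 208.] 3183 [ 0.507 -0.191  0.024] [[0.415, -0.253, 0.003], [0.594, -0.136, 0.047]]
bench_ring 0.64 [405. 276.] 635 [ 0.406 -0.035  0.019] [[0.377, -0.069, 0.004], [0.436, -0.007, 0.023]]
```

View pics/top0.png

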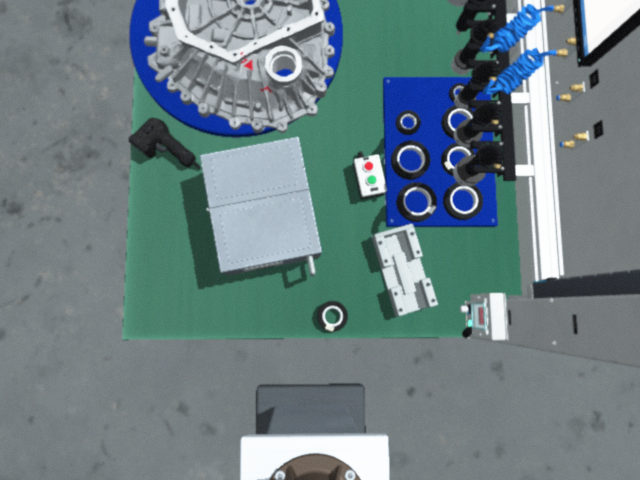

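View pics/side0.png

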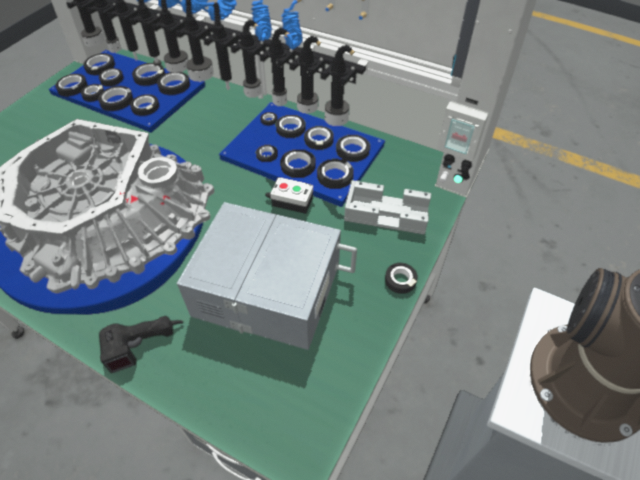

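The top view shows the shut cabinet with its roof at about (262,204), the handle at (312,265), the block at (404,268) and the bench ring at (332,317). The side view shows the handle at (347,258) and the block at (388,207).

```bash
cat > fit.py <<'E'
from h import *
Z=np.load('top0.npz'); d=Z['d']; Zs=np.load('side0.npz')
cab=np.load('m_top_cabinet.npy')  # second overwrote
m=np.zeros((480,640),bool); m[130:280,190:330]=1
P,u,v=cloud('top',d,m)
roof=P[(P[:,2]>.112)&(P[:,2]<.128)]; front=roof
door=np.load('m_top_cabinet_door.npy')
md=m&~cv2.dilate(door.astype(np.uint8),np.ones((7,7))).astype(bool)
for nm,mm in [('rear',md),('door',m&door)]:
    Q,_,_=cloud('top',d,mm); Q=Q[(Q[:,2]>.112)&(Q[:,2]<.128)]
    rc=cv2.minAreaRect((Q[:,:2]*1000).astype(np.float32)); print(nm,rc,np.round(cv2.boxPoints(rc)).tolist(),np.median(Q[:,2]))
m2=np.zeros((480,640),bool); m2[215:325,365:445]=1
for n,D,msk in [('top',d,m2),('side',Zs['d'],np.load('m_side_soak_block.npy'))]:
    P,u,v=cloud(n,D,msk); B=P[(P[:,2]>.006)&(P[:,2]<.06)]
    T=P[(P[:,2]>.04)&(P[:,2]<.05)]
    if n=='top':
        B=B[(B[:,1]<-.12)&(B[:,0]<.61)&(B[:,0]>.4)]
    rc=cv2.minAreaRect((B[:,:2]*1000).astype(np.float32)); print(n,'all',rc)
    T=T[(T[:,1]<-.1)]
    rt=cv2.minAreaRect((T[:,:2]*1000).astype(np.float32)); print('top',rt,np.median(T[:,2]))
    c=np.array(rt[0])/1000; box=cv2.boxPoints(rt); e=max([box[1]-box[0],box[2]-box[1]],key=np.linalg.norm); e/=np.linalg.norm(e)
    if e[0]<0: e=-e
    f=np.array([-e[1],e[0]])
    L=(B[:,:2]-c)@np.c_[e,f]
    print('axis',e,np.degrees(np.arctan2(e[1],e[0])))
    for a in np.arange(-.1,.1,.01):
        s=(abs(L[:,0]-a-.005)<.005); mid=s&(abs(L[:,1])<.012); si=s&(abs(L[:,1])>.03)
        print(round(a+.005,3),np.round(np.median(B[mid,2]),4) if mid.any() else None,np.round(np.median(B[si,2]),4) if si.any() else None)
# handle
P,u,v=cloud('side',Zs['d']); s=(u>338)&(u<360)&(v>238)&(v<275)&(P[:,2]>.03)&(P[:,0]<.55)
print('handle',np.percentile(P[s],[5,50,95],axis=0), )
P,u,v=cloud('top',d); s=(u>300)&(u<325)&(v>250)&(v<285)&(P[:,2]>.06)&(P[:,2]<.11)
print('handle top',np.percentile(P[s],[5,50,95],axis=0),s.sum())
big=cv2.resize(Z['im'][120:340,180:480],None,fx=2.6,fy=2.6,interpolation=cv2.INTER_CUBIC); cv2.imwrite('pics/crop1.png',big[:,:,::-1])
E
python3 fit.py
```

```text
rear ((708.5205688476562, 126.77618408203125), (111.10012817382812, 209.88571166992188), 11.315662384033203) [[633.0, 219.0], [675.0, 13.0], [784.0, 35.0], [742.0, 241.0]] 0.11894515192982806
door ((582.81005859375, 104.31649017333984), (135.90760803222656, 212.3711395263672), 11.100433349609375) [[496.0, 195.0], [537.0, -13.0], [670.0, 13.0], [629.0, 222.0]] 0.11910516922423109
top all ((505.16070556640625, -213.67005920410156), (209.47874450683594, 162.22195434570312), 0.2032790631055832)
top ((523.5846557617188, -215.9215545654297), (208.1831512451172, 131.3101348876953), 15.046942710876465) 0.04360688554685688
axis [0.96571344 0.25961035] 15.046944
-0.095 0.0153 0.042
-0.085 0.0167 0.0418
-0.075 0.0152 0.0411
-0.065 0.018 0.0403
-0.055 0.02 0.0415
-0.045 0.0171 0.0202
-0.035 0.0092 0.0101
-0.025 0.0097 0.0098
-0.015 0.0103 0.009
-0.005 0.0106 0.0095
0.005 0.0142 0.0147
0.015 0.0197 0.0418
0.025 0.0195 0.0402
0.035 0.0161 0.0405
0.045 0.0166 0.0407
0.055 0.0168 0.0408
0.065 0.0169 0.0208
0.075 0.0426 0.0398
0.085 0.02 0.0405
0.095 0.0199 None
side all ((510.015625, -199.3000793457
[... 195 characters left out ...]
s [0.9630494  0.26932475] 15.624089
-0.095 0.0142 0.0402
-0.085 0.0158 0.0414
-0.075 0.0155 0.0391
-0.065 0.0149 0.0417
-0.055 0.0174 0.0414
-0.045 0.0221 0.041
-0.035 0.0215 0.0379
-0.025 0.0211 0.0104
-0.015 0.0217 0.0102
-0.005 0.0212 0.0099
0.005 0.0213 0.0101
0.015 0.0218 0.0158
0.025 0.0216 0.0397
0.035 0.0217 0.0415
0.045 0.0154 0.0417
0.055 0.016 0.0415
0.065 0.0156 0.0392
0.075 0.015 0.0413
0.085 0.0438 0.0397
0.095 0.0459 0.0399
handle [[ 0.49400479 -0.00423567  0.03167389]
 [ 0.50394697  0.0074439   0.07848004]
 [ 0.53588061  0.01168838  0.10537012]]
handle top [[ 0.49446156 -0.00639451  0.07337909]
 [ 0.51942322  0.00763504  0.10259871]
 [ 0.53577205  0.02304204  0.10736416]] 132
```

View pics/crop1.png

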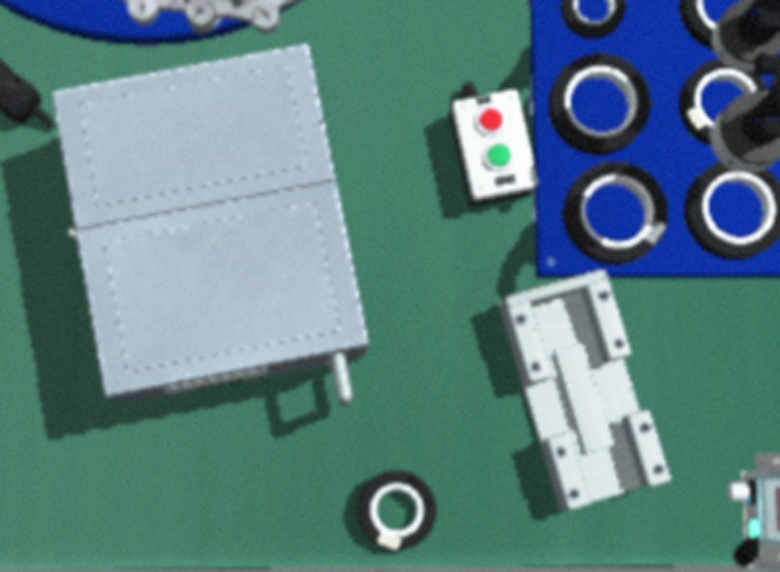

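The crop confirms the measured layout. The cabinet origin is at about (0.650, 0.116) with yaw 11.2°, and the handle is at about (0.499, 0.004). The block seat is at about (0.5015, -0.202) with yaw 15.6°, its closed end away from the robot, at upper left in the picture.

```bash
python3 -m handwheel '[[0,27.7,-63.3,-3,30.4],[0,27.7,-63.3,-3,30.4],[0,27.7,-63.3,-3,30.4],[0,27.7,-63.3,-3,30.4],[0,27.7,-63.3,-3,30.4],[0,27.7,-63.3,-3,30.4],[0,27.7,-63.3,-3,30.4],[0,27.7,-63.3,-3,30.4]]'
```

```text
time_s: 1.8
tcp_pos: [0.4226, 0.1781, 0.2054]
eef_rot: [-180.0, -0.1, 11.3]
contact_force: [1.7, 0.1, 0.3]
gripper_width: 0.0877
gripper_force: 0.0
```

```bash
python3 -m handwheel '[[0,7.6,-17.4,-1,0],[0,7.6,-17.4,-1,0],[0,7.6,-17.4,-1,0],[0,7.6,-17.4,-1,0],[0,7.6,-17.4,-1,0],[0,7.6,-17.4,-1,0]]'; python3 - <<'E'
from h import *
for n in ['side','top']:
    im,d=imaging.capture(n); cv2.imwrite(f'pics/{n}1.png',im[:,:,::-1])
    for o in finder.cut_out(n,'door_handle')[:2]:
        P,u,v=cloud(n,d,o['region']); print(n,o['p'],o['pixel'],o['region'].sum(),np.round(np.median(P,0),3))
E
```

```text
time_s: 2.55
tcp_pos: [0.4979, 0.0069, 0.1951]
eef_rot: [-180.0, -0.0, 11.3]
contact_force: [0.5, 0.2, -0.5]
gripper_width: 0.0877
gripper_force: 0.0
side 0.62 [289.9, 280.8] 10077 [0.568 0.135 0.12 ]
top 0.93 [250.0, 213.6] 2756 [0.614 0.136 0.119]
```

```bash
python3 - <<'E'
from h import *
# line fit to handle bar in initial side depth: points off the panel
Zs=np.load('side0.npz');P,u,v=cloud('side',Zs['d'])
a=np.radians(11.2);o=np.array([.650,.1155]);e=np.array([np.cos(a),np.sin(a)]);f=np.array([-e[1],e[0]])
for n in ['side','top']:
    P,u,v=cloud(n,np.load(n+'0.npz')['d']); L=(P[:,:2]-o)@np.c_[e,f]
    s=(L[:,0]<-.15)&(L[:,0]>-.2)&(abs(L[:,1]+.08)<.03)&(P[:,2]>.04)&(P[:,2]<.11)
    print(n,s.sum(),np.percentile(L[s],[2,25,50,75,98],axis=0).round(4).tolist())
    s2=(abs(L[:,1])<.1)&(P[:,2]<.1)&(P[:,2]>.03)&(L[:,0]<-.12)&(L[:,0]>-.15)
    print(s2.sum(), np.percentile(L[s2,0],[10,50,90]).round(4) if s2.any() else '')
E
```

```text
side 152 [[-0.1751, -0.0841], [-0.1724, -0.0785], [-0.1693, -0.0772], [-0.1648, -0.0761], [-0.1508, -0.0741]]
611 [-0.1369 -0.1353 -0.1347]
top 66 [[-0.1756, -0.0844], [-0.171, -0.0819], [-0.1644, -0.0794], [-0.1571, -0.0769], [-0.1508, -0.0748]]
267 [-0.1375 -0.1359 -0.1355]
```

```bash
python3 -m handwheel '[[0,0.1,-0.3,-6,0],[0,0.1,-0.3,-12.3,0],[0,0.1,-0.3,-12.3,0],[0.8,0.1,-0.3,-12.3,0],[1,0.1,-0.3,-12.3,0],[1,0.1,-0.3,-12.3,0],[1,0.1,-0.3,-12.3,0],[1,0.1,-0.3,-12.3,0]]' 20; python3 - <<'E'
import numpy as np
# arc shifts from handle start
a=np.radians(11.2);R=np.array([[np.cos(a),-np.sin(a)],[np.sin(a),np.cos(a)]])
for t in range(0,111,9):
    th=-np.radians(t);Q=np.array([[np.cos(th),-np.sin(th)],[np.sin(th),np.cos(th)]])
    p0=np.array([-17.0,-18.5]); print(t,np.round(R@(Q@p0-p0),2),np.round(R@(Q@p0)+[65.0+10.5*-np.sin(a),11.55+10.5*np.cos(a)],1))
E
```

```text
time_s: 3.75
tcp_pos: [0.4992, 0.0029, 0.0723]
eef_rot: [-180.0, -0.0, 11.2]
contact_force: [-0.2, -0.1, -0.9]
gripper_width: 0.0435
gripper_force: 0.0
0 [0. 0.] [49.9  0.4]
9 [-3.19  2.31] [46.7  2.7]
18 [-5.99  5.09] [43.9  5.5]
27 [-8.31  8.28] [41.6  8.7]
36 [-10.11  11.79] [39.8 12.2]
45 [-11.34  15.53] [38.5 15.9]
54 [-11.96  19.43] [37.9 19.8]
63 [-11.97  23.37] [37.9 23.8]
72 [-11.36  27.26] [38.5 27.7]
81 [-10.15  31.02] [39.7 31.4]
90 [-8.37 34.53] [41.5 34.9]
99 [-6.06 37.73] [43.8 38.1]
108 [-3.27 40.52] [46.6 40.9]
```

```bash
python3 -m handwheel '[[1,0,0,0,0],[1,0,0,0,0],[1,0,0,0,0],[1,0,0,0,0],[1,0,0,0,0],[1,0,0,0,0]]'
```

```text
time_s: 4.5
tcp_pos: [0.4989, 0.004, 0.0717]
eef_rot: [-179.9, -0.0, 11.2]
contact_force: [-2.6, 8.2, 1.5]
gripper_width: 0.0094
gripper_force: 20.0
```

```bash
python3 -m handwheel '[[1,-1.6,1.1,0,-4.5],[1,-3.2,2.3,0,-9],[1,-4.7,3.7,0,-13.5],[1,-6.0,5.1,0,-18],[1,-8.3,8.3,0,-27],[1,-9.3,10.0,0,-31.5],[1,-10.1,11.8,0,-36],[1,-10.1,11.8,0,-36]]'
```

```text
time_s: 5.5
tcp_pos: [0.3981, 0.1222, 0.0718]
eef_rot: [-179.9, -0.0, -24.7]
contact_force: [3.5, 1.3, -6.8]
gripper_width: 0.0095
gripper_force: 20.0
```

```bash
python3 -m handwheel '[[1,-0.65,1.85,0,-4.5],[1,-1.23,3.74,0,-9],[1,-1.85,7.64,0,-18],[1,-1.86,11.58,0,-27],[1,-1.25,15.47,0,-36],[1,-0.7,17.35,0,-40.5],[1,-0.04,19.23,0,-45],[1,-0.04,19.23,0,-45]]'
python3 -m handwheel '[[1,0.85,1.8,0,-4.5],[1,1.78,3.5,0,-9],[1,2.9,5.15,0,-13.5],[1,4.1,6.7,0,-18],[1,5.45,8.15,0,-22.5],[1,6.88,9.5,0,-27],[1,6.88,9.5,0,-27],[1,6.88,9.5,0,-27]]'
```

```text
time_s: 6.5
tcp_pos: [0.3981, 0.3143, 0.0718]
eef_rot: [180.0, 0.0, -69.8]
contact_force: [-2.6, 1.8, 2.5]
gripper_width: 0.0097
gripper_force: 20.0
time_s: 7.5
tcp_pos: [0.4665, 0.4089, 0.0719]
eef_rot: [180.0, 0.1, -96.7]
contact_force: [-3.5, 5.0, -0.7]
gripper_width: 0.01
gripper_force: 20.0
```

```bash
python3 -m handwheel '[[0.3,0,0,0,0],[0.3,0,0,0,0],[0.3,0,0,0,0],[0.3,0,0,0,0],[0.3,0,0,6,0],[0,0,0,12,0],[0,0,0,16,0],[0,0,0,16,0]]'; python3 - <<'E'
from h import *
n='top'
im,d=imaging.capture(n); cv2.imwrite(f'pics/top2.png',im[:,:,::-1]); np.savez('top2.npz',im=im,d=d)
for n in ['top','side']:
    if n=='side': im,d=imaging.capture(n); np.savez('side2.npz',im=im,d=d)
    for q in ['gauge','small_ring','soak_block']:
      for o in finder.cut_out(n,q)[:2]:
        P,u,v=cloud(n,d,o['region']); print(n,q,o['p'],o['pixel'],o['region'].sum(),np.round(np.median(P,0),3),np.round(np.percentile(P,[3,97],axis=0),3).tolist())
        if o is finder: pass
      
E
```

```text
time_s: 8.5
tcp_pos: [0.4678, 0.4095, 0.2362]
eef_rot: [-179.8, 0.4, -96.8]
contact_force: [0.5, 0.6, -1.0]
gripper_width: 0.0835
gripper_force: 0.0
top gauge 0.77 [255.2, 228.0] 722 [0.598 0.132 0.038] [[0.534, 0.108, 0.029], [0.653, 0.155, 0.059]]
top soak_block 0.6 [404.8, 266.4] 3679 [ 0.507 -0.2    0.019] [[0.422, -0.253, 0.004], [0.593, -0.143, 0.047]]
top soak_block 0.37 [336.2, 322.8] 479 [ 0.403 -0.042  0.019] [[0.377, -0.07, 0.013], [0.434, -0.011, 0.023]]
side small_ring 0.41 [302.3, 265.5] 2166 [0.604 0.034 0.005] [[0.532, 0.006, 0.001], [0.706, 0.092, 0.121]]
side soak_block 0.57 [385.4, 207.5] 3255 [ 0.505 -0.191  0.023] [[0.417, -0.252, 0.002], [0.592, -0.137, 0.047]]
```

View pics/top2.png

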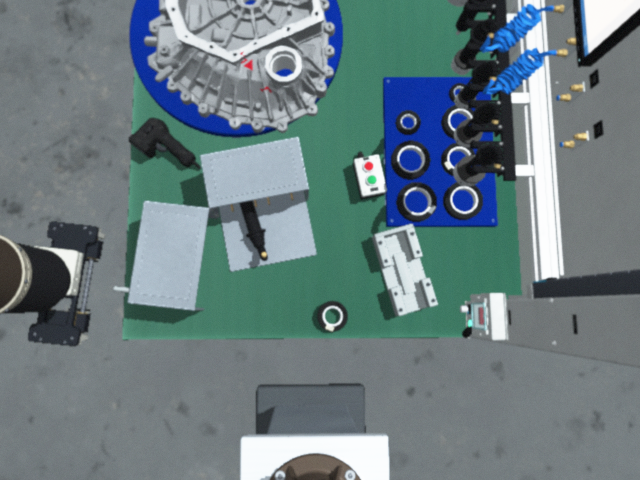

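The door stands open past square at (168,255). The gauge lies in the hinge-side lane at (255,230), with its hose end at (264,256). The gripper body (193 mm) would hit the door there, so I'll first measure the profile. The plan is to hook the collar's shoulder with one fingertip, draw it clear and then grip it.

```bash
cat > cabm.py <<'E'
from h import *
a=np.radians(11.2);o=np.array([.650,.1155]);e=np.array([np.cos(a),np.sin(a)]);f=np.array([-e[1],e[0]])
M=np.c_[e,f]
def w(x,y): return o+M@np.array([x,y])
E
python3 - <<'E'
from cabm import *
Z=np.load('top2.npz');P,u,v=cloud('top',Z['d']);L=(P[:,:2]-o)@M
for x in np.arange(-.13,.03,.005):
    s=(abs(L[:,0]-x)<.0025)&(abs(L[:,1]-.042)<.045)
    if s.sum()<3: continue
    t=s&(P[:,2]>.015)&(P[:,2]<.08)
    print(round(x,3),'maxz',P[s,2].max().round(4),'y',np.percentile(L[t,1],[2,50,98]).round(4) if t.any() else '',t.sum())
s=(P[:,2]>.112)&(P[:,2]<.125)&(L[:,1]>-.12)&(L[:,1]<.1)&(L[:,0]>-.06)&(L[:,0]<.14)
for yy in np.arange(-.1,.1,.02):
    q=s&(abs(L[:,1]-yy)<.008); print('roof',round(yy,2),L[q,0].min().round(4),L[q,0].max().round(4))
print('roof y',np.percentile(L[s&(L[:,0]>.02),1],[.5,99.5]).round(4))
D=(P[:,2]>.112)&(P[:,2]<.125)&(L[:,1]>.112)&(L[:,0]<.06)&(L[:,0]>-.25)&(L[:,1]<.3)
rc=cv2.minAreaRect((L[D]*1000).astype(np.float32)); print(rc,np.round(cv2.boxPoints(rc)).tolist())
print(w(-.071,.042))
E
```

```text
-0.13 maxz 0.0045 y  0
-0.125 maxz 0.0524 y [0.0154 0.0163 0.0172] 2
-0.12 maxz 0.0627 y [0.0098 0.0151 0.0211] 16
-0.115 maxz 0.0665 y [0.0089 0.0166 0.0228] 17
-0.11 maxz 0.0682 y [0.0098 0.0162 0.0249] 14
-0.105 maxz 0.0594 y [0.0107 0.021  0.0269] 11
-0.1 maxz 0.0401 y [0.0121 0.0206 0.0282] 18
-0.095 maxz 0.0393 y [0.0122 0.0199 0.0285] 17
-0.09 maxz 0.0384 y [0.0132 0.0208 0.0319] 22
-0.085 maxz 0.0406 y [0.0116 0.0232 0.0341] 26
-0.08 maxz 0.0409 y [0.0106 0.0233 0.0355] 26
-0.075 maxz 0.0427 y [0.0101 0.0224 0.0368] 32
-0.07 maxz 0.0447 y [0.0094 0.0248 0.0395] 36
-0.065 maxz 0.0498 y [0.008  0.0228 0.0399] 35
-0.06 maxz 0.0512 y [0.0092 0.0273 0.047 ] 47
-0.055 maxz 0.0509 y [0.0039 0.0187 0.0425] 39
-0.05 maxz 0.0424 y [0.0128 0.0286 0.0412] 25
-0.045 maxz 0.0452 y [0.0134 0.0256 0.0412] 32
-0.04 maxz 0.0449 y [0.0127 0.0271 0.0413] 32
-0.035 maxz 0.0476 y [0.0146 0.0285 0.0432] 29
-0.03 maxz 0.0438 y [0.014  0.0263 0.0418] 32
-0.025 maxz 0.0425 y [0.0151 0.0301 0.0434] 30
-0.02 maxz 0.0424 y [0.0155 0.03   0.0446] 31
-0.015 maxz 0.0436 y [0.0165 0.0289 0.0443] 30
-0.01 maxz 0.0427 y [0.0169 0.0323 0.0452] 29
-0.005 maxz 0.044 y [0.0175 0.0301 0.0447] 29
0.0 maxz 0.1244 y [0.0181 0.031  0.0465] 33
0.005 maxz 0.1224 y [0.0141 0.0316 0.047 ] 31
0.01 maxz 0.1237 y [0.0145 0.0312 0.0562] 31
0.015 maxz 0.1264 y [0.0156 0.033  0.0482] 26
0.02 maxz 0.1255 y [0.0133 0.016  0.0691] 5
0.025 maxz 0.1239 y  0
roof -0.1 -0.0008 0.1128
roof -0.08 -0.0009 0.114
roof -0.06 -0.0016 0.1145
roof -0.04 -0.0012 0.1144
roof -0.02 -0.0009 0.115
roof 0.0 -0.0013 0.1137
roof 0.02 -0.0009 0.1142
roof 0.04 -0.0009 0.1136
roof 0.06 -0.0011 0.1139
roof 0.08 -0.0011 0.114
roof y [-0.104   0.0991]
((-79.44116973876953, 201.57321166992188), (136.23043823242188, 210.23907470703125), 72.17666625976562) [[-200.0, 169.0], [-0.0, 105.0], [41.0, 234.0], [-159.0, 299.0]]
[0.57219434 0.14290948]
```

```bash
python3 -m handwheel '[[0,3,-4,0,10.5],[0,5,-8,0,21],[0,7,-12,0,31.5],[0,9,-16,0,42],[0,11,-20,0,52.5],[0,12,-24,0,63],[0,13,-28,0,73.5],[0,13.5,-30,0,84]]'
python3 -m handwheel '[[0,0.5,-1,-2,8],[0,1,-3,-8,16],[0,1,-3,-14,24],[0,1,-3,-16,24],[0,1,-3,-16,24],[0,1,-3,-16,24]]'
```

```text
time_s: 9.9
tcp_pos: [0.6017, 0.1061, 0.2314]
eef_rot: [180.0, 0.0, -12.5]
contact_force: [-0.2, 0.7, 0.0]
gripper_width: 0.0877
gripper_force: 0.0
time_s: 10.65
tcp_pos: [0.6123, 0.0785, 0.0729]
eef_rot: [180.0, -0.1, 11.2]
contact_force: [0.7, 0.4, 0.8]
gripper_width: 0.0875
gripper_force: 0.0
```

```bash
python3 -m handwheel '[[0,0,0.1,-1.5,0],[0,0,0.1,-2.2,0],[0,0,0.1,-2.8,0],[0,0,0.1,-2.8,0],[0,0,0.1,-2.8,0]]'
```

```text
time_s: 11.28
tcp_pos: [0.6135, 0.08, 0.0449]
eef_rot: [-180.0, -0.2, 11.2]
contact_force: [5.3, 1.7, 3.0]
gripper_width: 0.0876
gripper_force: 3.1
```

```bash
python3 -m handwheel '[[0,-0.5,-0.1,0,0],[0,-1,-0.2,0,0],[0,-1.5,-0.3,0,0],[0,-2,-0.4,0,0],[0,-2.5,-0.5,0,0],[0,-3,-0.6,0,0],[0,-3.5,-0.7,0,0],[0,-3.9,-0.8,0,0]]'; python3 - <<'E'
from cabm import *
im,d=imaging.capture('top'); np.savez('top3.npz',im=im,d=d); cv2.imwrite('pics/crop3.png',cv2.resize(im[170:330,180:380],None,fx=3,fy=3)[:,:,::-1])
for o_ in finder.cut_out('top','gauge')[:1]:
    P,u,v=cloud('top',d,o_['region']); L=(P[:,:2]-o)@M; print(o_['p'],np.percentile(L,[3,50,97],axis=0).round(3))
E
```

```text
time_s: 12.28
tcp_pos: [0.5745, 0.0721, 0.045]
eef_rot: [-180.0, -0.3, 11.2]
contact_force: [4.3, 1.4, 3.5]
gripper_width: 0.0879
gripper_force: 3.0
0.5 [[-0.16   0.01 ]
 [-0.132  0.018]
 [-0.111  0.029]]
```

View pics/crop3.png

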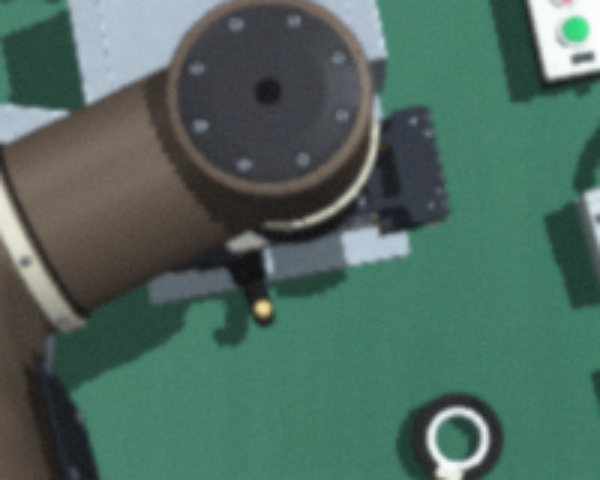

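The hose tip, now at (262,310) in the crop, has come forward about 38 mm, so the hook works. I'll draw it further.

```bash
python3 -m handwheel '[[0,-0.6,-0.1,0,0],[0,-1.2,-0.2,0,0],[0,-1.8,-0.35,0,0],[0,-2.4,-0.5,0,0],[0,-3,-0.6,0,0],[0,-3.6,-0.7,0,0],[0,-4.2,-0.8,0,0],[0,-4.8,-0.9,0,0]]'
python3 -m handwheel '[[0,0.6,0.1,0,0],[0,0.6,0.1,8,0],[0,0.6,0.1,16,0],[0,0,-10,20,0],[0,0,-16,22,0],[0,0,-22,22,0],[0,0,-28,22,0],[0,0,-28,22,0]]'; cat > gfind.py <<'E'
from cabm import *
# fit gauge in scene: dark pixels region from cut_out, both cameras
for n in ['top','side']:
    im,d=imaging.capture(n); np.savez(f'g_{n}.npz',im=im,d=d); cv2.imwrite(f'pics/g_{n}.png',im[:,:,::-1])
    for o_ in finder.cut_out(n,'gauge')[:1]:
        P,u,v=cloud(n,d,o_['region']); L=(P[:,:2]-o)@M; print(n,o_['p'],o_['pixel'],o_['region'].sum())
        P=P[(P[:,2]>.01)&(P[:,2]<.08)]
        rc=cv2.minAreaRect((P[:,:2]*1000).astype(np.float32)); print(rc)
        c=P[:,:2].mean(0); U=np.linalg.svd(P[:,:2]-c,full_matrices=False)[2][0]; U*=np.sign(U@(c-[1.0,.18])) 
        print('axis',np.degrees(np.arctan2(U[1],U[0])))
        t=(P[:,:2]-c)@U; s=(P[:,:2]-c)@np.array([-U[1],U[0]])
        for k in np.arange(t.min(),t.max(),.01):
            q=(t>=k)&(t<k+.01)
            if q.sum()>3: 
                m=c+U*(k+.005)+np.array([-U[1],U[0]])*np.percentile(s[q],[5,95]).mean(); print(m.round(4),(m-o)@M.round(4),'w',np.ptp(np.percentile(s[q],[3,97])).round(4),'z',np.percentile(P[q,2],95).round(4),q.sum())
E
python3 gfind.py
```

```text
time_s: 13.38
tcp_pos: [0.5244, 0.0622, 0.0439]
eef_rot: [-180.0, -0.0, 11.2]
contact_force: [4.6, 0.8, 1.7]
gripper_width: 0.0877
gripper_force: 2.3
time_s: 14.38
tcp_pos: [0.5231, -0.2198, 0.2635]
eef_rot: [-179.9, 0.2, 11.2]
contact_force: [1.4, 0.1, 0.2]
gripper_width: 0.0876
gripper_force: 0.0
top 0.56 [257.9, 253.1] 1299
((535.0011596679688, 117.67488098144531), (203.89952087402344, 44.38772201538086), 14.507558822631836)
axis -166.11630645018147
[0.6292 0.141 ] [-0.01548037  0.02906653] w 0.0406 z 0.0515 84
[0.6193 0.1392] [-0.02549779  0.0291954 ] w 0.0422 z 0.05 93
[0.6095 0.1371] [-0.03550195  0.02904173] w 0.0404 z 0.0497 87
[0.5997 0.1352] [-0.04551369  0.02904947] w 0.0362 z 0.0492 89
[0.5901 0.1326] [-0.0554934   0.02837462] w 0.0278 z 0.042 57
[0.5805 0.1296] [-0.06545594  0.02733363] w 0.0277 z 0.0415 62
[0.5706 0.1279] [-0.07547925  0.02758819] w 0.0275 z 0.0405 62
[0.5609 0.1256] [-0.08547128  0.02717593] w 0.027 z 0.041 59
[0.5513 0.1226] [-0.09543394  0.02613759] w 0.0269 z 0.0399 58
[0.5416 0.1201] [-0.10541577  0.02550775] w 0.0265 z 0.0405 60
[0.5321 0.1171] [-
[... 1447 characters left out ...]
0.041 73
[0.5324 0.1217] [-0.11421526  0.02889294] w 0.0248 z 0.0395 78
[0.5226 0.1194] [-0.1242175   0.02855169] w 0.0238 z 0.0385 75
[0.5129 0.1169] [-0.13420011  0.02794307] w 0.0236 z 0.0389 78
[0.5024 0.1173] [-0.14441216  0.0304589 ] w 0.0309 z 0.0458 92
[0.4936 0.1119] [-0.15417334  0.02683491] w 0.028 z 0.0398 87
[0.4839 0.1093] [-0.16415377  0.02619669] w 0.0229 z 0.0381 72
[0.4745 0.1057] [-0.17405572  0.02448969] w 0.0205 z 0.0347 65
[0.4649 0.1028] [-0.18400694  0.02345368] w 0.0139 z 0.0323 42
[0.4553 0.1001] [-0.19398236  0.02274722] w 0.0127 z 0.0518 45
[0.4455 0.0981] [-0.20400165  0.02263809] w 0.0127 z 0.0588 70
[0.436  0.0949] [-0.21393588  0.02137066] w 0.0097 z 0.0518 21
```

View pics/g_top.png

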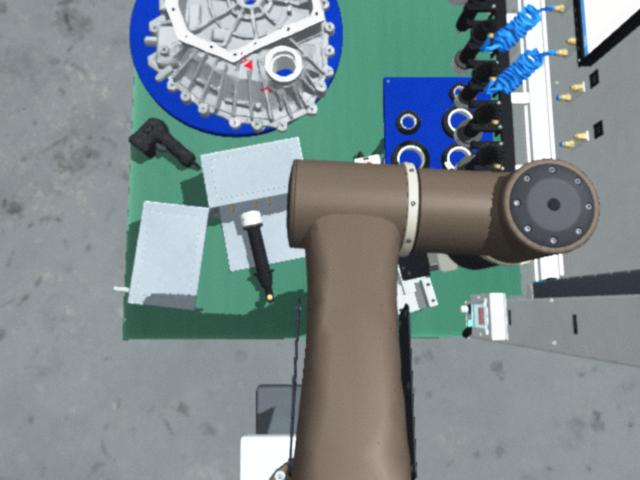

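The gauge now lies drawn out at (258,255), white head at the roof edge and hose tip at (270,297). Next I grip the collar.

```bash
python3 -m handwheel '[[0,-3.1,6,0,3.3],[0,-3.1,12,0,3.3],[0,-3.1,18,0,3.3],[0,-3.1,24,-3,3.3],[0,-3.1,30,-8,3.3],[0,-3.1,33,-14,3.3],[0,-3.1,33,-16,3.3],[0,-3.1,33,-16,3.3]]'; python3 -m handwheel '[[0,0,0,-4,0],[0,0,0,-7.5,0],[0,0,0,-9.3,0],[0,0,0,-9.3,0]]'
```

```text
time_s: 15.58
tcp_pos: [0.4904, 0.1124, 0.1008]
eef_rot: [179.9, 0.4, 14.7]
contact_force: [-0.0, -0.3, 0.7]
gripper_width: 0.0877
gripper_force: 0.0
time_s: 16.08
tcp_pos: [0.4931, 0.1119, 0.011]
eef_rot: [180.0, 0.1, 14.5]
contact_force: [0.9, 0.2, 0.6]
gripper_width: 0.0874
gripper_force: 0.0
```

```bash
python3 -m handwheel '[[1,0,0,0,0],[1,0,0,0,0],[1,0,0,0,0],[1,0,0,0,0],[1,0,0,0,0],[1,0,0,0,0],[1,0,0,0,0],[1,0,0,0,0]]' 60; python3 -m handwheel '[[1,0,0,0.5,0],[1,0,0,1,0],[1,0,0,1,0]]'
```

```text
time_s: 17.08
tcp_pos: [0.4934, 0.112, 0.0109]
eef_rot: [180.0, 0.0, 14.5]
contact_force: [0.0, -2.4, 3.3]
gripper_width: 0.0419
gripper_force: 59.6
time_s: 17.45
tcp_pos: [0.4932, 0.1122, 0.021]
eef_rot: [-180.0, 0.0, 14.5]
contact_force: [0.6, -0.1, -4.3]
gripper_width: 0.0419
gripper_force: 59.7
```

```bash
python3 -m handwheel '[[1,0,0,1,0],[1,0,0,2,-4],[1,-0.2,0.2,2,-10],[1,-0.4,0.4,2,-17],[1,-0.6,0.6,2,-24],[1,-0.8,0.8,2,-31],[1,-1,1,2,-38],[1,-1.2,1.2,2,-45]]';python3 -m handwheel '[[1,0,0.1,0,-7],[1,-0.1,0.2,0,-14],[1,-0.1,0.3,0,-21],[1,-0.2,0.4,0,-28],[1,-0.2,0.4,0,-35],[1,-0.2,0.4,0,-42],[1,-0.2,0.4,0,-48.3],[1,-0.2,0.4,0,-48.3]]'; sed -i 's/\[1.0,.18\]/[.52,-.1]/' gfind.py; python3 gfind.py
```

```text
time_s: 18.45
tcp_pos: [0.4814, 0.1244, 0.0413]
eef_rot: [-180.0, 0.0, -30.7]
contact_force: [0.9, 0.8, -5.2]
gripper_width: 0.0421
gripper_force: 59.7
time_s: 19.45
tcp_pos: [0.4791, 0.1281, 0.0411]
eef_rot: [180.0, 0.0, -78.8]
contact_force: [-1.3, 0.2, -5.0]
gripper_width: 0.042
gripper_force: 59.9
top 0.56 [297.1, 276.4] 834
((494.9742126464844, 39.2964973449707), (45.24598693847656, 114.1755142211914), 10.04244613647461)
axis 100.79794768173939
[ 0.5031 -0.0121] [-0.168896   -0.09669089] w 0.0386 z 0.0459 82
[ 0.5017 -0.0022] [-0.16836985 -0.08669394] w 0.0423 z 0.0483 92
[0.5003 0.0077] [-0.1677815  -0.07669743] w 0.0417 z 0.0512 94
[0.4984 0.0175] [-0.16776692 -0.06669691] w 0.0424 z 0.051 95
[0.4962 0.0273] [-0.1679735  -0.05669486] w 0.0274 z 0.0485 61
[0.4948 0.0372] [-0.16749904 -0.04669755] w 0.0278 z 0.0496 66
[0.4929 0.047 ] [-0.16740959 -0.03669756] w 0.0281 z 0.0519 63
[0.4909 0.0568] [-0.16749527 -0.02669634] w 0.0279 z 0.0543 66
[0.4895 0.0667] [-0.16688919 -0.01669995] w 0.0274 z 0.0559 64
[0.4872 0.0764] [-0.16727664 -0.00669663] w 0.0269 z 0.0595 65
[0.4854 0.0863] [-0.16712577  0.00330293] w 0.0272 z 0.0609 63
[0.4739 0.0943] [-0.17683782  0.01337129] w 0.0094 z 0.0609 12
side 0.56 [324.8, 324.2] 163
((478.9659729003906, 148.33023071289062), (11.607869148254395, 61.535064697265625), 31.157978057861328)
axis 126.35121940907153
[0.4959 0.1283] [-0.14872289  0.04246932] w 0.0024 z 0.0605 7
[0.4889 0.1355] [-0.15417397  0.05095766] w 0.0063 z 0.0689 12
[0.4826 0.1433] [-0.15886546  0.05980269] w 0.0074 z 0.0709 15
[0.474  0.1494] [-0.16604884  0.06747759] w 0.0012 z 0.0707 4
[0.4687 0.158 ] [-0.16959767  0.07685919] w 0.0033 z 0.0756 11
[0.4653 0.1679] [-0.17096972  0.08726295] w 0.0046 z 0.0795 8
[0.4642 0.1795] [-0.16984368  0.09883976] w 0.0036 z 0.0772 4
```

View pics/g_side.png

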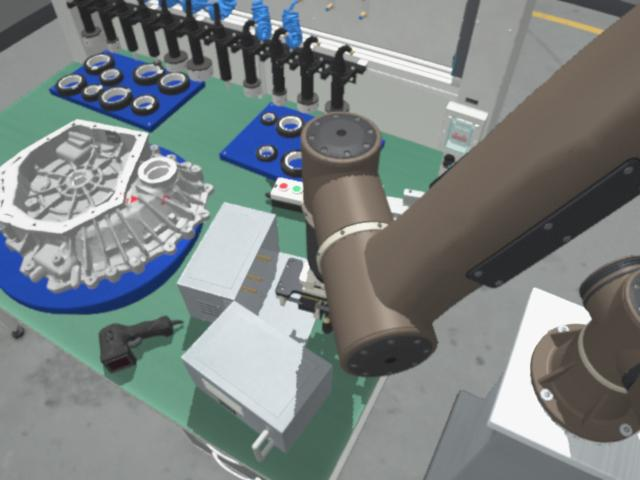

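The side view is mostly blocked by the arm. The door is still wide open at (255,375). The top camera's numbers put the gauge along the cabinet front at cabinet x ≈ -167, head drooping a little. I'll lower it and let go.

```bash
python3 -m handwheel '[[1,0,0,-1,0],[1,0,0,-1.6,0],[1,0,0,-2.1,0],[1,0,0,-2.5,0],[1,0,0,-2.8,0],[1,0,0,-3.1,0],[1,0,0,-3.3,0],[1,0,0,-3.3,0]]'; python3 -m handwheel '[[0.45,0,0,0,0],[0.45,0,0,0,0],[0.2,0,0,0,0],[0,0,0,0,0],[0,0,0,0,0],[0,0,0,0,0],[0,0,0,8,0],[0,0,0,16,0]]' ; python3 -m handwheel '[[0,0,0,5,0],[0,0,-8,8,0],[0,0,-14,8,0],[0,0,-20,8,0],[0,0,-26,8,0],[0,0,-32,8,0],[0,0,-34,8,0]]'; python3 gfind.py
```

```text
time_s: 20.65
tcp_pos: [0.48, 0.1286, 0.0102]
eef_rot: [-179.9, 0.0, -78.7]
contact_force: [-9.6, 2.6, 29.9]
gripper_width: 0.0417
gripper_force: 59.9
time_s: 21.65
tcp_pos: [0.4789, 0.1277, 0.1337]
eef_rot: [179.9, -0.1, -78.8]
contact_force: [1.9, 2.0, 0.1]
gripper_width: 0.0872
gripper_force: 0.0
time_s: 22.52
tcp_pos: [0.4788, -0.2145, 0.2127]
eef_rot: [180.0, 0.0, -78.9]
contact_force: [0.1, 0.6, 0.6]
gripper_width: 0.0879
gripper_force: 0.0
top 0.9 [258.0, 283.1] 657
((481.0197448730469, 124.70779418945312), (41.575592041015625, 116.30686950683594), 19.359954833984375)
axis 99.67386374878636
[0.4918 0.0736] [-0.16328895 -0.01040386] w 0.0272 z 0.0405 60
[0.49   0.0834] [-0.16323696 -0.00040133] w 0.0282 z 0.0387 64
[0.4877 0.0932] [-0.16352868  0.00961034] w 0.0272 z 0.0389 62
[0.4863 0.1031] [-0.1629633   0.01959921] w 0.0271 z 0.0386 62
[0.4849 0.113 ] [-0.16244758  0.0295894 ] w 0.0303 z 0.041 72
[0.4817 0.1226] [-0.16376668  0.0396284 ] w 0.0359 z 0.0453 78
[0.4806 0.1325] [-0.16282461  0.04960725] w 0.0288 z 0.0392 63
[0.4786 0.1423] [-0.16291957  0.05961369] w 0.0242 z 0.
[... 1039 characters left out ...]
.0379 60
[0.4896 0.0875] [-0.16278617  0.00371526] w 0.0267 z 0.0392 63
[0.4878 0.0974] [-0.16262694  0.01371456] w 0.0269 z 0.0383 70
[0.4854 0.1071] [-0.16313614  0.02372869] w 0.0272 z 0.039 68
[0.4843 0.1171] [-0.16229079  0.03371277] w 0.0423 z 0.0459 91
[0.4827 0.1269] [-0.16185864  0.04370602] w 0.0376 z 0.0412 114
[0.48   0.1366] [-0.16265301  0.05372648] w 0.0282 z 0.0378 89
[0.4788 0.1466] [-0.16194311  0.06371356] w 0.0237 z 0.0367 83
[0.4761 0.1562] [-0.16273321  0.07373393] w 0.0161 z 0.0339 41
[0.4742 0.166 ] [-0.16267172  0.0837354 ] w 0.0151 z 0.0518 27
[0.4757 0.1765] [-0.15911297  0.09365927] w 0.015 z 0.0611 53
[0.4747 0.1864] [-0.15817831  0.10364136] w 0.0112 z 0.0545 30
```

View pics/g_top.png

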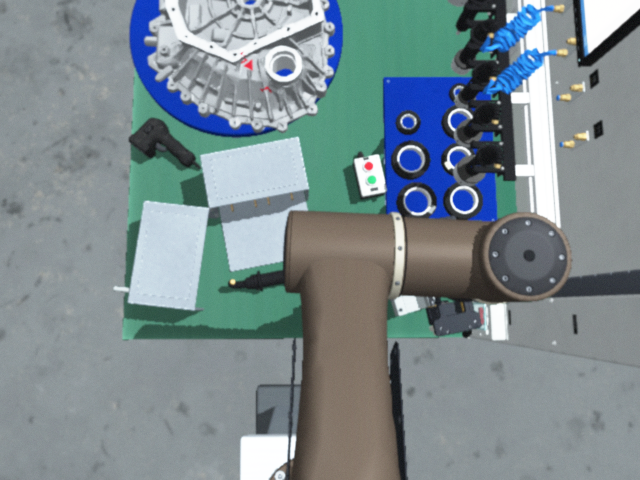

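The gauge now lies flat in front of the cabinet, with its hose tip at (233,283) in the top view. I'll measure its axial position and the block more finely.

```bash
python3 - <<'E'
from cabm import *
Z=np.load('g_side.npz');P,u,v=cloud('side',Z['d'])
c=np.array([.4925,.067]);t=np.radians(99.9);U=np.array([np.cos(t),np.sin(t)]);N=np.array([-U[1],U[0]])
L=np.c_[(P[:,:2]-c)@U,(P[:,:2]-c)@N]
for k in np.arange(-.092,.08,.002):
    q=(abs(L[:,0]-k)<.001)&(abs(L[:,1])<.008)
    if q.sum(): print(int(round(k*1000)),(np.median(P[q,2])*1000).round(1),end=' | ')
print()
for n,fn in [('side','side0'),('top','top0')]:
    P,u,v=cloud(n,np.load(fn+'.npz')['d'])
    c=np.array([.5015,-.2017])
    for ang in [14.5,15.0,15.6,16.2]:
        t=np.radians(ang);U=np.array([np.cos(t),np.sin(t)]);N=np.array([-U[1],U[0]])
        L=np.c_[(P[:,:2]-c)@U,(P[:,:2]-c)@N]
        q=(abs(L[:,0])<.12)&(abs(L[:,1])<.06)&(P[:,2]>.0425)&(P[:,2]<.048)
        T=L[q]
        out=[]
        for x0,x1 in [(-.08,-.05),(-.05,-.026),(.03,.055),(.055,.085)]:
            s=T[(T[:,0]>x0)&(T[:,0]<x1)]
            out.append((np.percentile(s[s[:,1]<0,1],[3,97])*1000).round(1).tolist()+(np.percentile(s[s[:,1]>0,1],[3,97])*1000).round(1).tolist())
        print(n,ang,out)
    t=np.radians(15.6);U=np.array([np.cos(t),np.sin(t)]);N=np.array([-U[1],U[0]]);L=np.c_[(P[:,:2]-c)@U,(P[:,:2]-c)@N]
    q=(abs(L[:,1])<.055)&(P[:,2]>.0425)&(P[:,2]<.048)&(abs(L[:,0])<.12)
    print(n,'x ends',np.percentile(L[q,0],[.5,99.5]))
    for k in np.arange(-.1,.11,.003):
        q=(abs(L[:,0]-k)<.0015)&(abs(L[:,1])<.009); s=(abs(L[:,0]-k)<.0015)&(abs(abs(L[:,1])-.035)<.006)
        print(int(round(k*1000)),(np.median(P[q,2])*1000).round(1) if q.any() else '-',(np.median(P[s,2])*1000).round(1) if s.any() else '-',end=' | ')
    print()
E
```

```text
-84 43.1 | -82 45.6 | -80 43.5 | -78 45.4 | -76 45.6 | -74 45.1 | -72 45.3 | -70 45.3 | -68 44.6 | -66 45.3 | -64 44.2 | -62 45.6 | -60 44.8 | -58 44.0 | -56 44.9 | -54 46.7 | -52 43.9 | -50 40.9 | -48 37.2 | -46 36.5 | -44 35.7 | -42 37.5 | -40 36.3 | -38 36.8 | -36 36.2 | -34 35.5 | -32 36.1 | -30 38.6 | -28 38.3 | -26 545.7 | -24 551.2 | -22 579.5 | -20 582.5 | -18 586.4 | -16 38.0 | -14 37.5 | -12 36.8 | -10 36.9 | -8 36.8 | -6 37.5 | -4 38.7 | -2 35.8 | 0 36.9 | 2 38.5 | 4 36.6 | 6 37.0 | 8 36.4 | 10 36.1 | 12 36.9 | 14 37.0 | 16 36.0 | 18 36.1 | 20 35.6 | 22 37.0 | 24 36.9 | 26 38.0 | 28 36.7 | 30 36.3 | 32 36.1 | 34 36.1 | 36 37.4 | 38 37.1 | 40 36.1 | 42 36.6 | 44 36.5 | 46 36.3 | 50 43.1 | 52 44.9 | 54 43.3 | 56 41.5 | 58 38.3 | 60 38.4 | 62 38.8 | 64 38.2 | 66 37.8 | 68 37.2 | 70 36.6 | 72 35.1 | 74 34.2 | 76 33.8 | 78 34.1 | 
side 14.5 [[-44.9, -26.8, 25.5, 43.4], [-44.2, -25.6, 24.6, 44.0], [-42.8, -24.5, 27.2, 45.3], [-43.7, -24.3, 28.2, 46.7]]
side 15.0 [[-44.4, -26.3, 26.0, 43.9], [-43.8, -25.3, 24.8, 44.3], [-43.3, -24.8, 26.9, 44.8], [-44.3, -25.0, 27.6, 46.1]]
side 
[... 2232 characters left out ...]
43.4 | -31 19.7 43.7 | -28 20.3 44.7 | -25 20.8 13.0 | -22 20.6 6.9 | -19 20.8 9.0 | -16 19.9 8.3 | -13 21.3 9.1 | -10 20.6 8.6 | -7 20.7 8.8 | -4 17.5 8.5 | -1 20.1 8.6 | 2 20.3 7.5 | 5 21.4 8.4 | 8 20.0 8.8 | 11 20.3 8.8 | 14 20.5 9.1 | 17 21.1 8.5 | 20 19.2 8.7 | 23 21.2 29.9 | 26 20.0 44.3 | 29 18.7 43.9 | 32 21.3 43.8 | 35 20.8 43.5 | 38 20.2 45.4 | 41 19.3 43.0 | 44 19.5 44.0 | 47 13.5 44.0 | 50 13.7 42.8 | 53 13.1 43.0 | 56 14.7 43.6 | 59 12.8 44.5 | 62 11.6 44.1 | 65 13.3 43.7 | 68 13.4 42.9 | 71 13.9 43.1 | 74 11.8 44.0 | 77 14.3 43.9 | 80 14.2 44.4 | 83 11.9 43.0 | 86 12.5 43.2 | 89 27.3 43.6 | 92 44.7 43.9 | 95 43.8 42.3 | 98 43.3 42.2 | 101 - 20.3 | 104 0.5 18.6 | 107 -1.0 11.1 |
```

```bash
python3 -m handwheel '[[0,1.4,6,0,-1.2],[0,1.4,12,0,-1.2],[0,1.4,18,0,-1.2],[0,1.4,24,0,-1.2],[0,1.4,28,-4,-1.2],[0,1.4,28,-10,-1.2],[0,1.4,28,-11,-1.2],[0,1.4,28,-11,-1.2]]'; python3 -m handwheel '[[0,0,0,-4,0],[0,0,0,-7,0],[0,0,0,-9.4,0],[0,0,0,-9.4,0]]'
```

```text
time_s: 23.72
tcp_pos: [0.4937, 0.0684, 0.1036]
eef_rot: [180.0, -0.0, -79.9]
contact_force: [0.6, 0.5, 0.8]
gripper_width: 0.0874
gripper_force: 0.0
time_s: 24.22
tcp_pos: [0.4941, 0.068, 0.0096]
eef_rot: [-180.0, -0.0, -80.0]
contact_force: [0.4, 0.2, 0.9]
gripper_width: 0.0876
gripper_force: 0.0
```

```bash
python3 -m handwheel '[[0,-0.1,-0.2,0,0],[0,-0.1,-0.2,0,0]]'; python3 -m handwheel '[[1,0,0,0,0],[1,0,0,0,0],[1,0,0,0,0],[1,0,0,0,0],[1,0,0,0,0],[1,0,0,0,0],[1,0,0,0,0],[1,0,0,0,0]]' 60; python3 -m handwheel '[[1,0,0,0,0],[1,0,0,1.5,0],[1,0,0,4,0],[1,0,0,7,0],[1,0,0,10,0],[1,0,0,10,0]]'
```

```text
time_s: 24.48
tcp_pos: [0.4935, 0.0665, 0.0105]
eef_rot: [-179.8, 0.0, -80.0]
contact_force: [-0.7, 0.6, -0.1]
gripper_width: 0.0875
gripper_force: 0.0
time_s: 25.48
tcp_pos: [0.4927, 0.0663, 0.0089]
eef_rot: [-180.0, 0.0, -80.0]
contact_force: [0.1, 0.0, -1.2]
gripper_width: 0.0291
gripper_force: 60.0
time_s: 26.22
tcp_pos: [0.4929, 0.0665, 0.1101]
eef_rot: [-179.9, 0.1, -80.0]
contact_force: [-0.1, 0.2, -6.2]
gripper_width: 0.0291
gripper_force: 60.0
```

```bash
python3 -m handwheel '[[1,0,-1,0.5,4],[1,0,-4,1,12],[1,0,-7,1,21],[1,0.2,-10,1,30],[1,0.3,-13,1,39],[1,0.4,-16,1,48],[1,0.5,-19,1,57],[1,0.6,-21,1,65]]'; python3 -m handwheel '[[1,0,-2,0,8],[1,0.1,-4,0,16],[1,0.2,-5,0,24],[1,0.25,-5.7,0,29],[1,0.25,-5.75,0,30.5],[1,0.25,-5.75,0,30.5],[1,0.25,-5.75,0,30.5]]'; python3 - <<'E'
from h import *
c=np.array([.5014,-.2012]);t=np.radians(15.5);U=np.array([np.cos(t),np.sin(t)]);N=np.array([-U[1],U[0]])
for n in ['top','side']:
    im,d=imaging.capture(n); cv2.imwrite(f'pics/h_{n}.png',im[:,:,::-1]); P,u,v=cloud(n,d); L=np.c_[(P[:,:2]-c)@U,(P[:,:2]-c)@N]
    for k in np.arange(-.13,.13,.004):
        q=(abs(L[:,0]-k)<.002)&(abs(L[:,1])<.035)&(P[:,2]>.06)&(P[:,2]<.20)
        if q.sum()>3: print(int(round(k*1000)),(np.percentile(L[q,1],[4,96])*1000).round(1),(np.percentile(P[q,2],95)*1000).round(1),end=' | ')
    print()
E
```

```text
time_s: 27.22
tcp_pos: [0.4966, -0.1449, 0.1165]
eef_rot: [180.0, 0.2, -14.8]
contact_force: [-0.3, 0.4, -6.0]
gripper_width: 0.0292
gripper_force: 60.0
time_s: 28.1
tcp_pos: [0.5007, -0.201, 0.1184]
eef_rot: [-180.0, 0.0, 15.5]
contact_force: [-0.3, -0.1, -5.1]
gripper_width: 0.029
gripper_force: 60.0
-118 [-0.6  9. ] 165.2 | -114 [-1.7  9.9] 169.3 | -110 [-4.5  9.3] 172.1 | -106 [-5.5  8.3] 167.8 | -102 [-5.4  7.5] 147.2 | -98 [-7.2  7.1] 144.1 | -94 [-6.8  6.7] 142.5 | -90 [-5.1  6.9] 142.9 | -86 [-6.8 10.4] 143.5 | -82 [-10.   12.3] 144.5 | -78 [-9.6 12.7] 147.4 | -74 [-9.2 13.7] 146.8 | -70 [-11.3  14.8] 147.2 | -66 [-14.   16.1] 149.3 | -62 [-12.1  16.8] 148.3 | -58 [-15.3  20.4] 153.5 | -54 [-19.3  22.2] 155.8 | -50 [-10.1  14.4] 147.9 | -46 [-11.7  14.6] 148.1 | -42 [-10.8  -6.6] 144.7 | 
-118 [2.5 9. ] 164.4 | -114 [ 4.  10.6] 168.4 | -110 [ 3.3 10.4] 172.3 | -106 [-2.1  9.1] 169.6 | -102 [-2.4  8.7] 145.8 | -98 [-3.4  7.7] 144.8 | -94 [-4.2  8.1] 142.5 | -90 [-1.9  8.4] 141.5 | -86 [-4.5  9.4] 143.1 | -82 [-5.7 12.7] 145.8 | -78 [-1.9 11.9] 146.7 | -74 [-4.6 13. ] 147.2 | -70 [-2.5 14.4] 147.1 | -66 [-9.  16.2] 148.7 | -62 [-11.9  16.5] 149.7 | -58 [-4.9 19.6] 152.0 | -54 [-9.8 21.8] 155.4 | -50 [-6.2 21.2] 152.3 | -46 [-3.4 15.2] 147.1 | -42 [-0.1 14.5] 148.6 | -38 [-20.8 -18. ] 197.2 | -34 [-20.8 -16.2] 199.0 | -30 [-14.7   6.8] 200.0 | -6 [26.2 30.6] 126.6 | -2 [26.6 29.5] 126.6 | 2 [28.2 30.6] 126.7 | 6 [28.2 30.6] 128.1 | 34 [-19.7 -16.7] 197.9 | 38 [-18.7 -15.6] 199.0 | 46 [-9.7 21. ] 149.3 | 50 [-11.8  21.6] 156.5 | 54 [-7.5 24.3] 155.7 | 58 [-6.6 22.8] 155.7 | 62 [-6.3 22.9] 155.8 | 66 [-7.6 24.2] 156.4 | 70 [-7.  23.3] 156.1 | 74 [-5.4 23.6] 156.5 | 78 [-5.2 23.8] 155.9 | 82 [-5.4 21.8] 155.0 |
```

View pics/h_side.png

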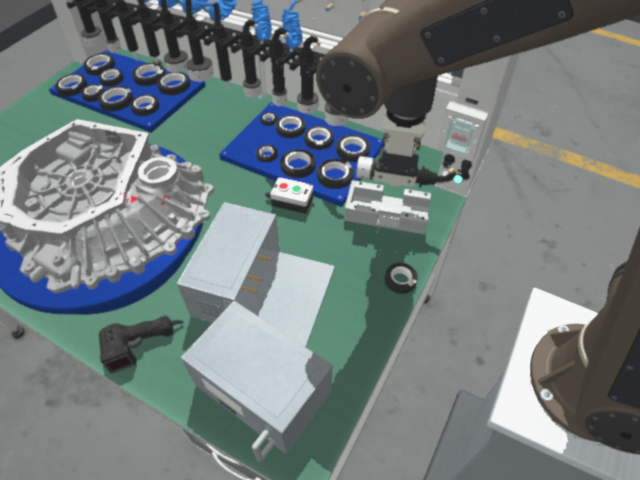

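The gauge hangs level above the block, head at (366,168) toward the closed end and tail toward (455,178). I'll lower it in steps.

```bash
python3 -m handwheel '[[1,0.1,-0.05,0,0],[1,0.1,-0.05,-2.5,0],[1,0.1,-0.05,-4.5,0],[1,0.1,-0.05,-6,0],[1,0.1,-0.05,-7,0],[1,0.1,-0.05,-7.6,0],[1,0.1,-0.05,-8,0],[1,0.1,-0.05,-8,0]]'
```

```text
time_s: 29.2
tcp_pos: [0.502, -0.2019, 0.0389]
eef_rot: [180.0, -0.0, 15.5]
contact_force: [0.7, 0.2, -5.7]
gripper_width: 0.0293
gripper_force: 60.0
```

```bash
python3 -m handwheel '[[1,0,0,-0.4,0],[1,0,0,-0.7,0],[1,0,0,-0.9,0],[1,0,0,-1.1,0],[1,0,0,-1.2,0],[1,0,0,-1.3,0],[1,0,0,-1.4,0],[1,0,0,-1.4,0]]'
```

```text
time_s: 30.2
tcp_pos: [0.5019, -0.2018, 0.0248]
eef_rot: [-180.0, 0.0, 15.5]
contact_force: [0.9, 0.8, -5.6]
gripper_width: 0.029
gripper_force: 60.0
```

```bash
python3 -m handwheel '[[1,0,0,-0.05,0],[1,0,0,-0.1,0],[1,0,0,-0.15,0],[1,0,0,-0.15,0],[1,0,0,-0.15,0]]'
```

```text
time_s: 30.82
tcp_pos: [0.502, -0.2019, 0.0238]
eef_rot: [180.0, -0.0, 15.5]
contact_force: [-3.1, 1.3, 5.7]
gripper_width: 0.0289
gripper_force: 60.0
```

Contact at the expected height. I'll let go gradually, rise, move clear and look.

```bash
python3 -m handwheel '[[0.5,0,0,0,0],[0.3,0,0,0,0],[0,0,0,0,0],[0,0,0,0,0],[0,0,0,0,0],[0,0,0,0,0]]' 10; python3 -m handwheel '[[0,0,0,2,0],[0,0,0,6,0],[0,0,0,12,0],[0,0,0,18,0],[0,0,5,22,0],[0,0,11,22,0],[0,0,17,22,0],[0,0,23,22,0]]'; python3 -m handwheel '[[0,-1,6,0,0],[0,-2,12,0,0],[0,-3,18,0,0],[0,-4,23,0,0],[0,-4,23,0,0]]'; python3 - <<'E'
from h import *
c=np.array([.5014,-.2012]);t=np.radians(15.5);U=np.array([np.cos(t),np.sin(t)]);N=np.array([-U[1],U[0]])
for n in ['top','side']:
    im,d=imaging.capture(n); cv2.imwrite(f'pics/f_{n}.png',im[:,:,::-1]); P,u,v=cloud(n,d); L=np.c_[(P[:,:2]-c)@U,(P[:,:2]-c)@N]
    for k in np.arange(-.13,.11,.006):
        q=(abs(L[:,0]-k)<.003)&(abs(L[:,1])<.008)&(P[:,2]<.20)
        if q.sum()>3: print(int(round(k*1000)),(np.percentile(P[q,2],[50,95])*1000).round(1),end=' | ')
    print()
    for q in ['bench_ring','small_ring']:
        for o in finder.cut_out(n,q)[:1]:
            X,_,_=cloud(n,d,o['region']); print(n,q,o['p'],o['pixel'],np.median(X,0).round(3))
E
```

```text
time_s: 31.58
tcp_pos: [0.502, -0.2018, 0.0234]
eef_rot: [-180.0, 0.0, 15.5]
contact_force: [-0.0, -0.2, -0.4]
gripper_width: 0.0835
gripper_force: 0.0
time_s: 32.58
tcp_pos: [0.5016, 0.0299, 0.2438]
eef_rot: [-180.0, -0.1, 15.5]
contact_force: [1.4, 0.5, 0.7]
gripper_width: 0.0877
gripper_force: 0.0
time_s: 33.2
tcp_pos: [0.4612, 0.2611, 0.243]
eef_rot: [180.0, 0.0, 15.7]
contact_force: [0.8, -0.9, -0.1]
gripper_width: 0.0877
gripper_force: 0.0
-130 [-0.8  3.3] | -124 [-0.9  1.4] | -118 [ 1.7 69.1] | -112 [53.1 73.8] | -106 [49.2 74.8] | -100 [46.2 51.8] | -94 [41.5 47.5] | -88 [43.  45.7] | -82 [47.2 50.7] | -76 [48.4 50.4] | -70 [50.7 54.4] | -64 [52.7 55.4] | -58 [54.6 57.7] | -52 [56.8 60.8] | -46 [51.5 52.8] | -40 [50.4 54.6] | -34 [51.1 53.3] | -28 [51.  53.2] | -22 [50.9 54.3] | -16 [50.4 54.1] | -10 [50.3 53.8] | -4 [49.9 53.8] | 2 [51.5 54.9] | 8 [49.8 52.6] | 14 [50.6 54.3] | 20 [50.5 55. ] | 26 [51.  54.9] | 32 [50.1 55.5] | 38 [50.7 53.6] | 44 [51.  55.2] | 50 [58.9 62.3] | 56 [58.2 61.3] | 62 [60.2 62.9] | 68 [58.4 61.4] | 74 [59.3 62.6] | 80 [59.7 62. ] | 86 [15.5 43.7] | 92 [42.8 46.4] | 98 [43.5 45.9] | 104 [-0.8  2.5] | 
top bench_ring 0.74 [407.5, 273.9] [ 0.495 -0.2    0.05 ]
top small_ring 0.28 [408.9, 277.9] [ 0.493 -0.199  0.05 ]

side bench_ring 0.4 [258.6, 383.0] [0.513 0.324 0.12 ]
```

View pics/f_top.png

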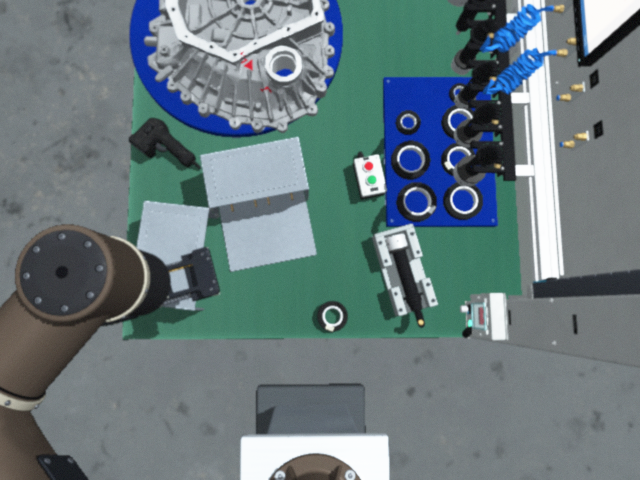

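The gauge is seated: the head top at (398,240) measures about 61 mm and the handle about 53 mm, as they should be fully down. The bench ring is unmoved at (332,317), the door stands open at (172,255), and the arm touches nothing.

```bash
python3 -c "
from plant import r
print(r.close_job())"
```

```text
the job is handed in; nothing more can be done
None
```

The job is handed in: the door stands open at about 108°, the gauge is fully down in the soak block with its head at the closed end and released, and the bench ring is where it was; the small ring under the roof was never approached, but I could not confirm it in the last pictures.

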